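# Load the slide carrier under the spring cover

## Task

Load the green slide carrier into the light-protected bay: with one fingertip press the blue plate down to hold the spring-closed amber cover open, and with the other fingertip push the carrier along its track, under the cover, fully home against the end stop. Then let the cover spring shut behind it and move clear. Only push the carrier, do not lift it, and leave the flask, the tin and the beaker where they stand.

Things in the scene. Friction and masses are not known exactly. Their poses are not given: they have to be found in the camera images.
- bay: Fixed loading bay, white plinth 245 mm long. Origin on the bench below the hinge line, level with the mouth of the covered part. x = push direction, z up; the track lies on the -y side, the blue press plate on the +y side. The hinge line runs along x at y = 0, 38 mm above the bench; grey hinge posts 46 mm high stand on it at x = -172 and 96 mm.
- mouth (a point): Mouth of the covered part, mid-track on the floor (bay x = 0, y = -26, 16 mm above the bench). The track is 40 mm wide between its walls (bay y -46 to -6). Its lead-in runs from bay x = -140 mm (open end) to the mouth and is open above, outer wall 26 mm and inner wall 34 mm above the bench. From x = 0 to 88 mm the amber cover roofs it.
- stop (a point): Middle of the foot of the steel end stop's face, where the track ends (bay x = 80 mm, y = -26 mm, 16 mm above the bench).
- cover (a joint): Angle (rad) of amber cover and blue plate, one rigid part on the hinge. 0 = shut: cover level, out to bay y = -51 mm, a lip at the mouth hanging to 27 mm above the bench bars the carrier. 1.4 = open, cover upright to 88 mm. A spring shuts it. Pressing the plate 30 to 45 mm from the hinge (3 to 8 N) down to 24 mm above the bench opens it 1.1 to 1.4: a fingertip then fits in the track beside it.
- plate_edge (a point): Middle of the free long edge of the blue press plate, which is 205 mm long (bay x -165 to 40 mm, so beside lead-in and cover), 3 mm thick and reaches 72 mm from the hinge. Cover shut: it slopes up and away from the hinge at 50 degrees, edge at bay y = 46 mm, 93 mm above the bench. It turns down as the cover opens; the space below is empty.
- carrier_center (a point): Centre of the slide carrier, a loose green block with a paper label, 64 mm long (its x, along the track), 34 mm wide, 18 mm high, about 100 g, 3 mm play each side; centre 25 mm above the bench. It starts in the lead-in, before the mouth. Home against the stop its centre is at bay x = 48 mm, its back end at x = 16 mm, inside the lip.
- flask: Bystander: conical glass flask with foil cap, 80 mm wide at the foot, 126 mm high; origin at the centre of its underside.
- tin: Bystander: red and yellow tin, 68 mm diameter, 87 mm high; origin at the centre of its underside.
- beaker: Bystander: small open glass beaker, 60 mm diameter, 75 mm high; origin at the centre of its underside.
Not all that is in view belongs to the job. Of the things like the part that bears carrier_center, leave any that is purple; of the rest the smaller one is meant.

How it is judged:
By the outcome, as a careful person would: the job done as asked, in the order asked, and still so for the second after the job is handed in, with the robot touching nothing.
It also fails if it takes over 38 s, if anything falls off the work surface, if the arm or the gripper's body presses on something with over 40 N, if the wrist force passes 120 N, or if a joint passes its speed limit or range.

## Robot

A 6-joint arm with a two-finger parallel gripper is mounted at the origin on the work surface. World frame = base frame: x ahead of the robot, y to its left, z up, the work surface at z = 0. Lengths are in m, angles in rad, forces in N, time in s.
With the tool pointing down it reaches from about 0.3 to 0.85 m from the base axis. Payload 4.2 kg.
Tool frame: the origin (TCP) lies on the centre line of the jaws, within the pads' length; the fingertips stand 17 mm ahead of it and the grasp point (between the pads) lies 2 mm behind it; x points along the fingers, z is the direction in which the jaws open and shut, and the axes are right-handed (so a half turn about x gives the same grasp; the last joint's range is limited). The gripper opens to 91 mm and grips with 3 to 60 N. Pads are 32 mm wide; open, the fingers measure 118 mm over their backs; the gripper's body (76 mm by 178 mm) begins 60 mm behind the grasp point.
Start: joints at [1.311, 0.32, 1.565, -0, 1.257, -0.02], TCP at [0.137, 0.559, 0.231] pointing down, gripper open.
Joint ranges: [-3.11, 3.11], [-0.84, 2.01], [0.21, 2.61], [-1.34, 4.49], [0.05, 2.63], [-2.56, 2.56]. Speed limits (rad/s): [2.57, 2.57, 3.14, 3.14, 3.14, 3.14].

## Interface

Orientations are given as a 3x3 rotation matrix whose columns are the frame's x, y, z axes.
In Python, from cell import * gives the robot as it stands.
- The arm moves only by the tool apply_moves, never from a script. Its argument "increments" is a list that holds one entry, the list of rows, each a list of 7 numbers: the turn, a rotation vector about the tool's x, y, z in degrees, then the shift along the tool's x, y, z in cm, then the opening in per cent of the stroke, from 0 (shut) to 100 (fully open). A call has 1 to 10 rows; each row is the pose to reach, as a shift and turn from the pose commanded when the call began, along the tool's axes at that moment; what a row does not reach only later rows make up. A row lasts 1/8 s, in which the tool goes at most 62.5 mm and 10.7 degrees, less where a joint would pass 70% of its speed; a pose out of reach is approached as far as the arm can. A call with a gripper value outside its range is refused whole. The fingers move at their own pace and stop on an object; "grip_force" is the grip in N (left out, the last holds). Time passes only in rows, so rows that repeat a pose let the fingers close. It gives the time, the measured TCP pose, the force and the opening at its end, in the units of the state.
- read_state(): the state, without advancing time (a new reading comes with each control period).
- camera(name): name is "scene" or "top" or "wrist"; returns the picture (384x512x3 uint8, red, green, blue); there is no depth.
- camera_model(name): a dict with "vertical_fov" (degrees; the focal length in pixels is half the picture's height over the tangent of half this angle, whatever the lens; pixels are square), "cx", "cy" (the principal point, pixels), "camera_from_world" (4x4, takes a point from world to camera coordinates). Camera axes: x right, y down, z forward; pixel columns grow to the right and rows downward; lengths in m; the calibration is good to about 2 mm. A picture is of the moment at which its call begins: read the wrist's pose just before it. camera_model takes no time and is no camera call; for the wrist camera it gives the pose at the moment of the call.
- close_job(): hands the job in, once; it reports no verdict.
The state is a dict: "t": time; "joint_positions": joint angles; "qd": joint speeds; "joint_torque": joint torques, N m; "ee_pos": TCP position; "tool_rot": TCP orientation; "ft_force": force on the tool from outside, world axes, zero at the start; "ft_torque": the same for the moment, N m; "width": opening from 0.0 (shut) to 1.0 (fully open).
Only numpy, scipy, OpenCV 4.12 (cv2) and the standard library are available. Lean on these libraries where they do the work, as an engineer would, in place of code of your own. Each camera call takes 0.05 s, during which the arm holds its last target. There are 200 camera calls.

## Working session

There is one attempt and no reset: what is moved stays moved. The work goes in short steps, Python scripts to look and compute and a tool call to move; the robot and the scene stay as the last step left them, time stands still between calls to the robot, and variables do not carry over. Pictures are saved under pics/ and viewed, about 8 in all and at most 12, crops included, and the job is handed in when it is done.

Besides the shell and the picture viewer there is one more tool, called after "Emit:" by a JSON object that holds its "method" and its "body", one argument or row to a line. apply_moves: Moves the arm, as the interface text tells. Its arguments: {"type":"object","properties":{"increments":{"type":"array"},"grip_force":{"type":"number"}},"required":["increments"]}

```bash
mkdir -p pics; ls
python3 - <<'E'
from cell import *
import cv2,numpy as np
s=read_state();print(s['t'],s['ee_pos'],np.round(s['tool_rot'],3).tolist(),s['width'],s['ft_force'])
for n in['scene','top']:
    im=camera(n);cv2.imwrite(f'pics/{n}0.png',cv2.cvtColor(im,cv2.COLOR_RGB2BGR))
    m=camera_model(n);print(n,m)
a=cv2.imread('pics/scene0.png');b=cv2.imread('pics/top0.png')
E
```

```text
pics
0.0 [0.13647054 0.55809814 0.23013208] [[-0.0, -0.971, 0.238], [-0.002, 0.238, 0.971], [-1.0, 0.0, -0.002]] 0.9979786818902899 [ 0.43645384 -1.2363098   0.07893668]
scene {'vertical_fov': 49.16383416323646, 'cx': 259.25043255658704, 'cy': 187.9372870209145, 'camera_from_world': array([[ 0.70643829,  0.70769344, -0.01072083, -0.47235324],
       [ 0.4836525 , -0.4937429 , -0.72270201, -0.23508125],
       [-0.5167448 ,  0.50535922, -0.6910766 ,  1.40607078],
       [ 0.        ,  0.        ,  0.        ,  1.        ]])}
top {'vertical_fov': 44.416683014405, 'cx': 249.7463884651898, 'cy': 191.84166523516106, 'camera_from_world': array([[ 8.56308584e-04, -9.99985120e-01,  5.38771756e-03,
         2.50931699e-02],
       [-9.97952519e-01, -1.19910625e-03, -6.39478772e-02,
         6.16398406e-01],
       [ 6.39533861e-02, -5.32192719e-03, -9.97938696e-01,
         1.03771928e+00],
       [ 0.00000000e+00,  0.00000000e+00,  0.00000000e+00,
         1.00000000e+00]])}
```

Run:
```python
import cv2
for n in['scene','top']:
    a=cv2.imread(f'pics/{n}0.png');cv2.imwrite(f'pics/{n}0b.png',cv2.resize(a,(800,600),interpolation=cv2.INTER_CUBIC))
```

```text
(no output)
```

View pics/scene0b.png

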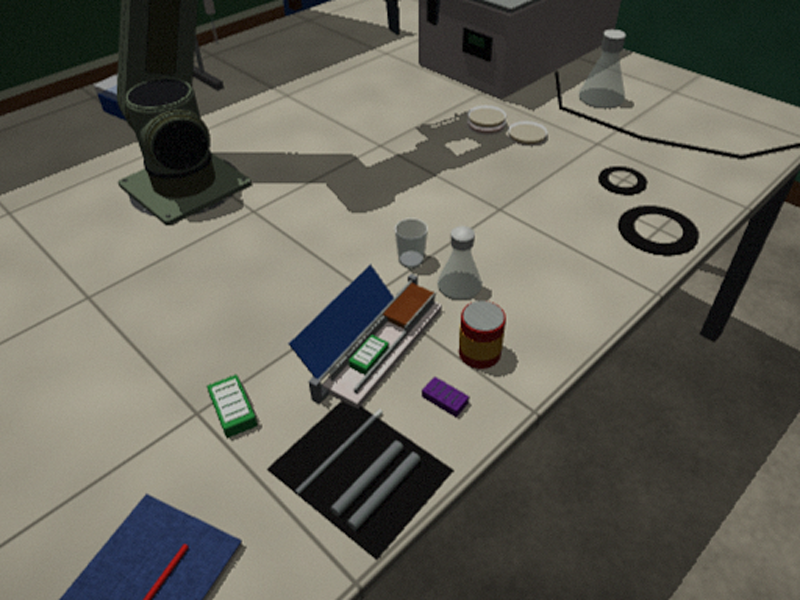

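View pics/top0b.png

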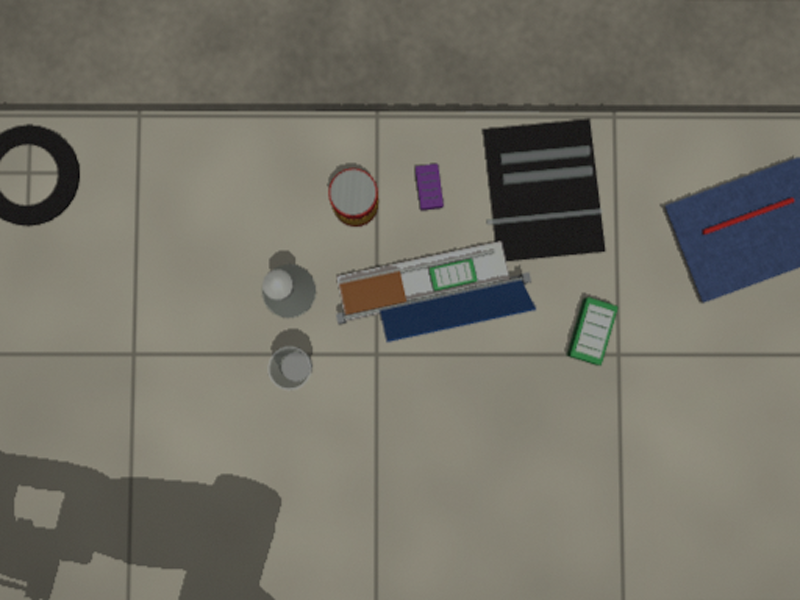

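The scene and top views show the bay with its push direction running left in the top view. The covered end is at about (370,293), the small green carrier at (453,275), the plate on the robot side, and the flask just beyond the covered end. The larger green block and the purple one are decoys. Next I'll enlarge for point picking.

Run:
```python
import cv2
def crop(n,x,y,w,h,s):
    a=cv2.imread(f'pics/{n}0.png')[y:y+h,x:x+w];a=cv2.convertScaleAbs(a,alpha=1.4)
    a=cv2.resize(a,None,fx=s,fy=s,interpolation=cv2.INTER_CUBIC)
    for i in range(0,w,10):
        cv2.putText(a,str(x+i),(i*s,8),0,.3,(0,255,255));cv2.line(a,(i*s,8),(i*s,14),(0,255,255))
    for i in range(0,h,10):
        cv2.putText(a,str(y+i),(0,i*s+4),0,.3,(0,255,255));cv2.line(a,(20,i*s),(26,i*s),(0,255,255))
    cv2.imwrite(f'pics/{n}0c.png',a)
crop('top',205,145,140,80,5);crop('scene',180,160,130,100,6)
```

```text
(no output)
```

View pics/top0c.png

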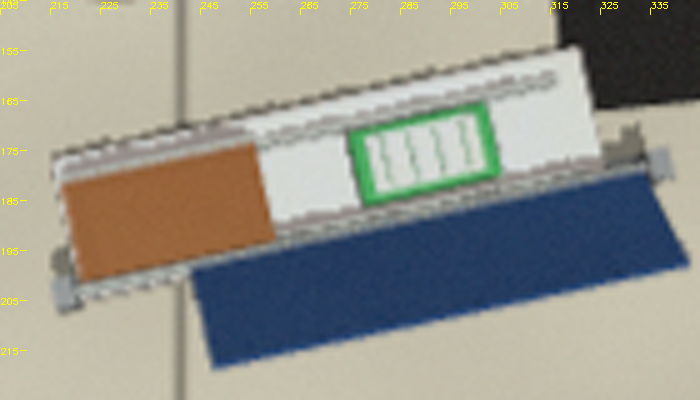

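View pics/scene0c.png

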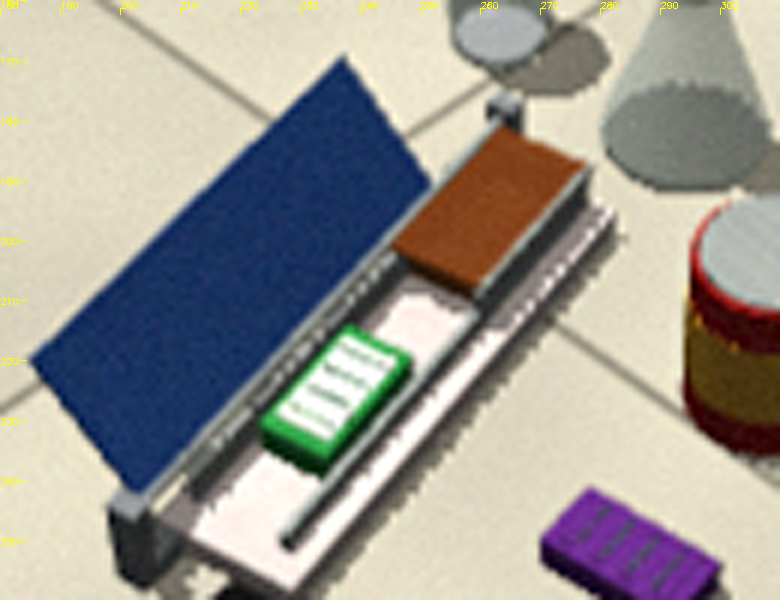

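Top crop: plate edge corners (213,369)/(690,265), posts (67,297)/(662,163), cover outer corners (257,143)/(62,184), carrier top centre (426,153). Scene crop: plate edge (32,360)/(344,57), posts (130,503)/(505,103), carrier top centre (337,394).

```bash
cat > h.py <<'E'
import numpy as np
from scipy.optimize import least_squares
def cam(m,P):
    f=192/np.tan(np.radians(m['vertical_fov']/2));c=np.c_[P,np.ones(len(P))]@m['camera_from_world'].T
    return np.c_[m['cx']+f*c[:,0]/c[:,2],m['cy']+f*c[:,1]/c[:,2]]
def R(y): return np.array([[np.cos(y),-np.sin(y),0],[np.sin(y),np.cos(y),0],[0,0,1]])
def tow(q,P): return np.asarray(P,float)@R(q[2]).T+[q[0],q[1],0]
E
python3 - <<'E'
from h import *
from cell import camera_model
B=np.array([[-165,46,93],[40,46,93],[-172,0,46],[96,0,46],[0,-51,40],[88,-51,40]])/1e3
pt=np.array([[343,198],[247.6,218.8],[337.4,177.6],[218.4,204.4],[256.4,173.6],[217.4,181.8]])
ps=np.array([[185.3,220],[237.3,169.5],[201.7,243.8],[264.2,177.2],[259.7,208.8],[278,187.5]])
T,S=camera_model('top'),camera_model('scene')
def f(q):
    P=tow(q,B)+[0,0,q[3]];return np.r_[cam(T,P)-pt,cam(S,P)-ps].ravel()
r=least_squares(f,[.7,0,1.5,0]);print(r.x);print(r.fun.reshape(-1,2).round(1).tolist())
q=r.x
c=least_squares(lambda p:np.r_[cam(T,p[None])-[[290.1,175.6]],cam(S,p[None])-[[236.3,225.6]]].ravel(),[.7,0,.03])
print('carrier top',c.x,c.fun, 'bay',(c.x-[q[0],q[1],0])@R(q[2]))
def ray(m,u,z):
    return least_squares(lambda p:(cam(m,np.array([[p[0],p[1],z]]))-[u]).ravel(),[.6,0]).x
for n,u in [('flask foot',(185,186)),('beaker foot',(189,233)),('tin',(226,127))]:
    p=np.r_[ray(T,u,0),0];print(n,p,'bay',(p-[q[0],q[1],0])@R(q[2]))
print('dirs bayx',R(q[2])[:,0])
E
```

```text
[ 0.60870976  0.00192569  1.79035063 -0.00339952]
[[-0.3, -0.3], [-0.2, 0.1], [-0.7, 0.2], [-0.4, -0.3], [-0.9, -1.2], [-0.7, -0.8], [-1.0, 0.6], [-1.2, 0.2], [-1.0, 0.4], [-1.2, -0.0], [0.2, -0.6], [-0.1, -0.0]]
carrier top [ 0.65281328 -0.06372541  0.02881891] [-0.293051   -0.24431359 -0.41222676  0.0268859 ] bay [-0.07368063 -0.02874633  0.02881891]
flask foot [0.63086123 0.17393062 0.        ] bay [ 0.16305141 -0.05908146  0.        ]
beaker foot [0.52360094 0.16379796 0.        ] bay [0.17652271 0.04781085 0.        ]
tin [0.76766113 0.08060711 0.        ] bay [ 0.04217389 -0.17227207  0.        ]
dirs bayx [-0.21779464  0.97599462  0.        ]
```

```bash
cat >> h.py <<'E'
Q=np.array([.6087,.0019,1.7904])
from scipy.spatial.transform import Rotation as Ro
def plan(bx,by,tipz,s,q=Q):
    """rotvec deg + shift cm in tool axes to put fingertips at bay (mm), tool down, tool z = -bay y"""
    ax=R(q[2]); G=np.c_[[0,0,-1.],ax[:,0],-ax[:,1]]
    if np.linalg.det(G)<0: G[:,1]*=-1
    A=np.asarray(s['tool_rot']); t=tow(q,[[bx/1e3,by/1e3,tipz/1e3+.017]])[0]
    return Ro.from_matrix(A.T@G).as_rotvec(degrees=True).round(2),(A.T@(t-s['ee_pos'])*100).round(2),t.round(4)
def bay(s,q=Q):
    p=(np.asarray(s['ee_pos'])-[q[0],q[1],.017])@R(q[2])*1e3
    return p.round(1)
E
python3 - <<'E'
from h import *
from cell import *
s=read_state();print(plan(-128,2,200,s)); print(plan(-128,2,125,s)); print(bay(s))
E
```

```text
(array([ 6.368e+01, -8.000e-02,  5.000e-02]), array([  1.41, -64.58, -54.37]), array([ 0.6346, -0.1235,  0.217 ]))
(array([ 6.368e+01, -8.000e-02,  5.000e-02]), array([  8.91, -64.58, -54.36]), array([ 0.6346, -0.1235,  0.142 ]))
[645.7 339.7 213.2]
```

Emit:
{"method": "apply_moves", "body": {
  "increments": [
    [[63.7,0,0,1.4,-64.6,-54.4,59],[63.7,0,0,1.4,-64.6,-54.4,59],[63.7,0,0,1.4,-64.6,-54.4,59],[63.7,0,0,1.4,-64.6,-54.4,59],[63.7,0,0,1.4,-64.6,-54.4,59],[63.7,0,0,1.4,-64.6,-54.4,59],[63.7,0,0,1.4,-64.6,-54.4,59],[63.7,0,0,1.4,-64.6,-54.4,59],[63.7,0,0,1.4,-64.6,-54.4,59],[63.7,0,0,1.4,-64.6,-54.4,59]]
  ]
}}

```text
t: 1.35
ee_pos: [0.5061, 0.0521, 0.2204]
tool_rot: [[-0.0, -0.217, 0.976], [0.0, 0.976, 0.217], [-1.0, 0.0, -0.0]]
ft_force: [2.1, 1.1, 0.2]
width: 0.591
```

Run:
```python
from h import *
from cell import *
s=read_state();print(s['t'],bay(s),s['width'],plan(-128,2,200,s)); print(plan(-128,2,125,s),s['joint_positions'])
```

```text
1.35 [ 71.4  89.2 203.4] 0.5907521913298746 (array([-0.05, -0.  , -0.02]), array([  0.33, -19.93,   8.74]), array([ 0.6346, -0.1235,  0.217 ]))
(array([-0.05, -0.  , -0.02]), array([  7.83, -19.93,   8.74]), array([ 0.6346, -0.1235,  0.142 ])) [ 7.97486766e-02  2.23064114e-01  1.72860897e+00  4.48164989e-04
  1.18999103e+00 -1.39184108e-01]
```

Emit:
{"method": "apply_moves", "body": {
  "increments": [
    [[0,0,0,0.3,-19.9,8.7,59],[0,0,0,0.3,-19.9,8.7,59],[0,0,0,0.3,-19.9,8.7,59],[0,0,0,4,-19.9,8.7,59],[0,0,0,7.8,-19.9,8.7,59],[0,0,0,7.8,-19.9,8.7,59],[0,0,0,7.8,-19.9,8.7,59]]
  ]
}}

```text
t: 2.22
ee_pos: [0.6341, -0.1211, 0.1438]
tool_rot: [[0.002, -0.218, 0.976], [-0.0, 0.976, 0.218], [-1.0, -0.001, 0.002]]
ft_force: [0.8, 0.1, 0.1]
width: 0.592
```

Run:
```python
from h import *
from cell import *
import cv2
s=read_state();print(s['t'],bay(s),s['width'],s['ft_force'])
m=camera_model('wrist');im=camera('wrist')
np.save('m1.npy',m,allow_pickle=True)
B=np.array([[-172,0,46],[-165,46,93],[40,46,93],[-140,-46,26],[-140,-6,34],[-106,-43,34],[-106,-9,34],[-42,-9,34],[-42,-43,34],[0,-51,40],[0,0,40]])/1e3
print(cam(m,tow(Q,B)).round().tolist())
cv2.imwrite('pics/w1.png',cv2.cvtColor(cv2.resize(im,(800,600),interpolation=cv2.INTER_CUBIC),cv2.COLOR_RGB2BGR))
```

```text
2.225 [-125.6    2.   126.8] 0.592129696203863 [0.78465625 0.14988466 0.08015012]
[[257.0, 239.0], [200.0, 258.0], [182.0, -44.0], [302.0, 201.0], [263.0, 204.0], [302.0, 170.0], [266.0, 170.0], [267.0, 100.0], [305.0, 100.0], [319.0, 46.0], [257.0, 46.0]]
```

View pics/w1.png

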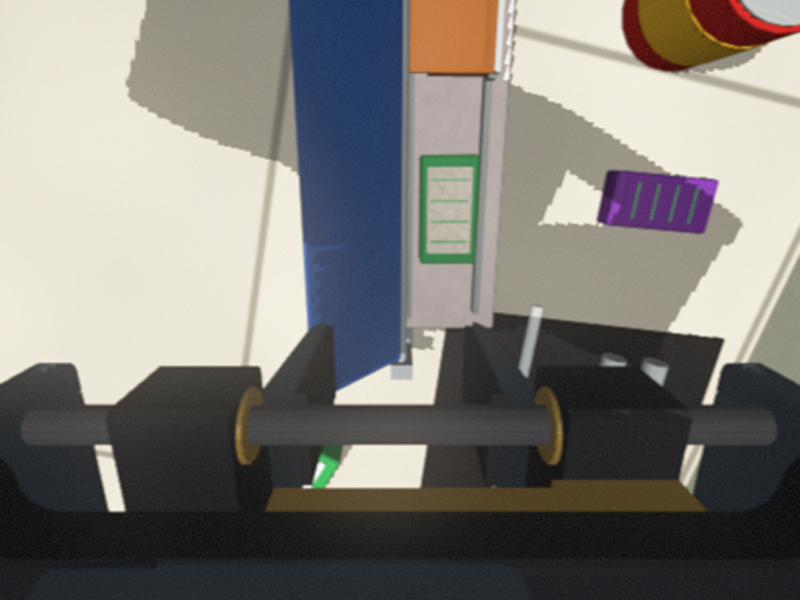

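The wrist view matches the predicted projections within about 2 mm: carrier corners (419–478,156–262), mouth corner (497,73), post (401,372). Descending now.

Emit:
{"method": "apply_moves", "body": {
  "increments": [
    [[0,0,0,2,0,0,59],[0,0,0,4,0,0,59],[0,0,0,6,0,0,59],[0,0,0,8,0,0,59],[0,0,0,9.3,0,0,59],[0,0,0,9.3,0,0,59],[0,0,0,9.3,0,0,59]]
  ]
}}

```text
t: 3.15
ee_pos: [0.634, -0.1214, 0.0518]
tool_rot: [[0.002, -0.218, 0.976], [-0.001, 0.976, 0.218], [-1.0, -0.001, 0.002]]
ft_force: [-2.6, -1.1, 5.7]
width: 0.583
```

Run:
```python
from h import *
from cell import *
import cv2
s=read_state();print(s['t'],bay(s),s['width'],s['ft_force'])
im=camera('scene')[150:290,150:310]
cv2.imwrite('pics/s2.png',cv2.cvtColor(cv2.resize(im,(685,600),interpolation=cv2.INTER_CUBIC),cv2.COLOR_RGB2BGR))
```

```text
3.15 [-125.8    2.2   34.8] 0.5833663225060306 [-2.58390946 -1.13096322  5.68110754]
```

View pics/s2.png

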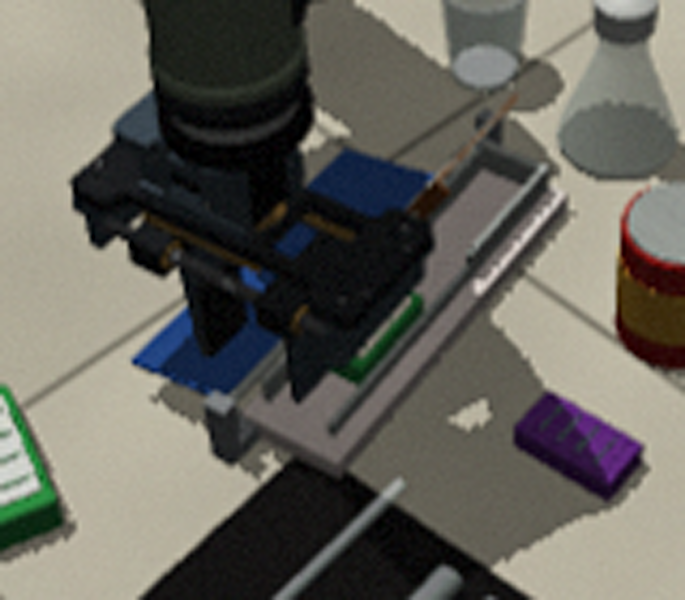

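The cover is open and both fingertips are where intended: the plate finger at (215,345), the track finger at (305,390) behind the carrier. Lowering the rest of the way.

Emit:
{"method": "apply_moves", "body": {
  "increments": [
    [[0,0,0,0.5,0,0,59],[0,0,0,1.1,0,0,59],[0,0,0,1.1,0,0,59],[0,0,0,1.1,0,0,59],[0,0,0,1.1,1,0,59],[0,0,0,1.1,2,0,59],[0,0,0,1.1,3,0,59],[0,0,0,1.1,4,0,59],[0,0,0,1.1,4,0,59]]
  ]
}}

```text
t: 4.32
ee_pos: [0.6264, -0.0829, 0.0416]
tool_rot: [[0.005, -0.219, 0.976], [-0.002, 0.976, 0.219], [-1.0, -0.003, 0.004]]
ft_force: [-1.4, -2.1, 6.3]
width: 0.595
```

Run:
```python
from h import *
from cell import *
import cv2
s=read_state();print(s['t'],bay(s),s['width'],s['ft_force'])
a=camera('scene')[150:270,170:310];b=camera('wrist')
f=lambda i,w,h:cv2.resize(i,(w,h),interpolation=cv2.INTER_CUBIC)
cv2.imwrite('pics/s3.png',cv2.cvtColor(np.hstack([f(a,400,343),f(b[:343],400,343)]),cv2.COLOR_RGB2BGR))
```

```text
4.325 [-86.6   1.2  24.6] 0.5953315534872788 [-1.38504048 -2.10120919  6.31885457]
```

View pics/s3.png

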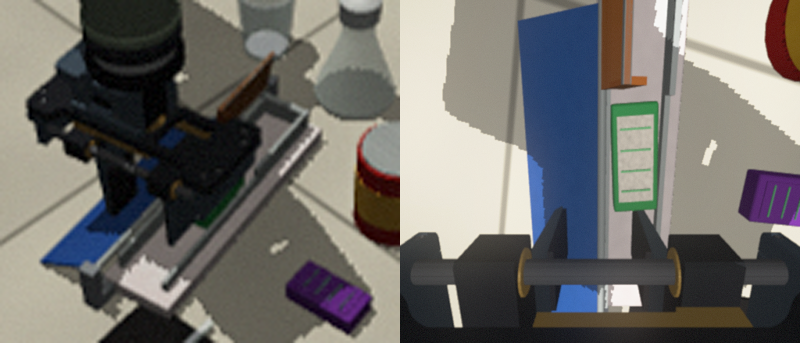

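The cover is near upright with its lip end at about (646,83) in the wrist half. The carrier is slightly skewed in front of the finger at (635,205). I'll check the lip clearance numerically.

Run:
```python
from h import *
from cell import *
m=camera_model('wrist')
for a in (1.2,1.25,1.3,1.35,1.4):
    P=[]
    for y,z in((-51,-11),(-46,-11),(-51,2)):
        P.append([0,(y*np.cos(a)+z*np.sin(a))/1e3,.038+(-y*np.sin(a)+z*np.cos(a))/1e3])
    print(a,np.round(np.array(P)[:,1:]*1e3,1).tolist(),cam(m,tow(Q,P)).round(1).tolist())
s=read_state();p=np.array(s['ee_pos'])
for z in (-27.3,27.3):
  A=np.array(s['tool_rot']);X=p+A@np.array([.017,.016,z/1e3]);print('finger inner front',cam(m,X[None]).round(),(X-[Q[0],Q[1],0])@R(Q[2])*1e3)
```

```text
1.2 [[-28.7, 81.5], [-26.9, 76.9], [-16.6, 86.3]] [[335.5, 86.5], [327.5, 87.1], [305.5, 85.7]]
1.25 [[-26.5, 82.9], [-24.9, 78.2], [-14.2, 87.0]] [[330.6, 86.2], [323.3, 86.9], [299.1, 85.5]]
1.3 [[-24.2, 84.2], [-22.9, 79.4], [-11.7, 87.7]] [[325.3, 86.0], [318.7, 86.7], [292.4, 85.4]]
1.35 [[-21.9, 85.4], [-20.8, 80.5], [-9.2, 88.2]] [[319.6, 85.8], [313.8, 86.6], [285.6, 85.3]]
1.4 [[-19.5, 86.4], [-18.7, 81.5], [-6.7, 88.6]] [[313.6, 85.7], [308.7, 86.4], [278.5, 85.2]]
finger inner front [[212. 208.]] [-70.67451488  28.3647167   24.31982271]
finger inner front [[298. 208.]] [-70.63065417 -26.23475932  24.55497184]
```

Clearance is about 6 mm, cover angle about 1.38. Pushing.

Emit:
{"method": "apply_moves", "body": {
  "increments": [
    [[0,0,0,0,1,0,59],[0,0,0,0,2,0,59],[0,0,0,0,3,0,59],[0,0,0,0,4,0,59],[0,0,0,0,5,0,59],[0,0,0,0,6,0,59],[0,0,0,0,7,0,59],[0,0,0,0,7.6,0,59],[0,0,0,0,7.6,0,59]]
  ]
}}

```text
t: 5.55
ee_pos: [0.6098, -0.0087, 0.0413]
tool_rot: [[0.004, -0.219, 0.976], [-0.002, 0.976, 0.219], [-1.0, -0.003, 0.004]]
ft_force: [-0.9, -3.6, 6.0]
width: 0.593
```

Run:
```python
from h import *
from cell import *
s=read_state();print(s['t'],bay(s),s['width'],s['ft_force'])
```

```text
5.55 [-10.6   1.3  24.3] 0.5933236605657893 [-0.93500777 -3.57494786  5.95887342]
```

Emit:
{"method": "apply_moves", "body": {
  "increments": [
    [[0,0,0,0,0.4,0,59],[0,0,0,0,0.8,0,59],[0,0,0,0,1.0,0,59],[0,0,0,0,1.0,0,59]]
  ]
}}

```text
t: 6.05
ee_pos: [0.6076, 0.0003, 0.0413]
tool_rot: [[0.004, -0.219, 0.976], [-0.003, 0.976, 0.219], [-1.0, -0.004, 0.004]]
ft_force: [-1.6, -4.7, 6.7]
width: 0.591
```

Emit:
{"method": "apply_moves", "body": {
  "increments": [
    [[0,0,0,0,0.2,0,59],[0,0,0,0,0.2,0,59]]
  ]
}}

```text
t: 6.3
ee_pos: [0.6075, 0.0006, 0.0414]
tool_rot: [[0.005, -0.22, 0.976], [-0.005, 0.976, 0.22], [-1.0, -0.006, 0.004]]
ft_force: [-0.9, -11.3, 6.9]
width: 0.589
```

Emit:
{"method": "apply_moves", "body": {
  "increments": [
    [[0,0,0,0,0.2,0,59],[0,0,0,0,0.2,0,59]]
  ]
}}

```text
t: 6.55
ee_pos: [0.6074, 0.0009, 0.0415]
tool_rot: [[0.006, -0.22, 0.976], [-0.008, 0.975, 0.22], [-1.0, -0.009, 0.004]]
ft_force: [0.1, -17.4, 5.5]
width: 0.592
```

The force rise at the expected place says it is against the stop. A look before releasing.

Run:
```python
from h import *
from cell import *
import cv2
m=camera_model('wrist')
print(cam(m,tow(Q,np.array([[80,-46,16],[80,-6,16],[80,-43,34],[80,-9,34],[16,-43,34]])/1e3)).round().tolist())
b=camera('wrist')[0:240,200:420]; t=camera('top')[145:225,195:325]
f=lambda i,w,h:cv2.resize(i,(w,h),interpolation=cv2.INTER_CUBIC)
cv2.imwrite('pics/w4.png',cv2.cvtColor(f(b,550,600),cv2.COLOR_RGB2BGR))
```

```text
[[334.0, 103.0], [267.0, 103.0], [337.0, 103.0], [275.0, 103.0], [328.0, 213.0]]
```

View pics/w4.png

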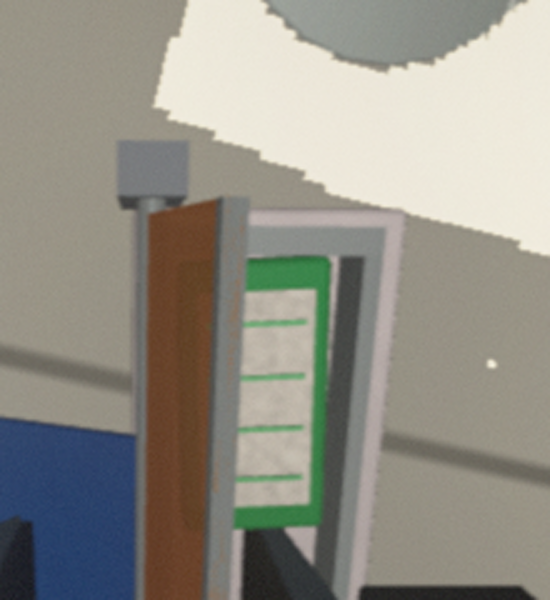

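The carrier's front edge (row 257) is flush with the steel stop and parallel to it. Now I'll back out with the plate still held, then lift.

Emit:
{"method": "apply_moves", "body": {
  "increments": [
    [[0,0,0,0,-0.7,0,59],[0,0,0,0,-2,0,59],[0,0,0,0,-3.5,0,59],[0,0,0,0,-5,0,59],[0,0,0,0,-6.5,0,59],[0,0,0,0,-6.5,0,59],[0,0,0,0,-6.5,0,59]]
  ]
}}

```text
t: 7.52
ee_pos: [0.6195, -0.058, 0.0396]
tool_rot: [[0.001, -0.218, 0.976], [-0.001, 0.976, 0.218], [-1.0, -0.001, 0.001]]
ft_force: [-2.6, -0.8, 5.2]
width: 0.588
```

Emit:
{"method": "apply_moves", "body": {
  "increments": [
    [[0,0,0,-1,0,0,59],[0,0,0,-2,0,0,59],[0,0,0,-3,0,0,59],[0,0,0,-4,0,0,59],[0,0,0,-5,0,0,59],[0,0,0,-6,0,0,59],[0,0,0,-7.5,0,0,59],[0,0,0,-10,0,0,59],[0,0,0,-14,0,0,59],[0,0,0,-17,0,0,59]]
  ]
}}

```text
t: 8.78
ee_pos: [0.6188, -0.058, 0.2104]
tool_rot: [[-0.001, -0.217, 0.976], [-0.0, 0.976, 0.217], [-1.0, 0.0, -0.001]]
ft_force: [0.2, 0.1, -0.5]
width: 0.593
```

Emit:
{"method": "apply_moves", "body": {
  "increments": [
    [[0,0,0,0,-5,-6,59],[0,0,0,0,-10,-12,59],[0,0,0,0,-10,-17,59],[0,0,0,0,-10,-17,59],[0,0,0,0,-10,-17,59]]
  ]
}}

```text
t: 9.4
ee_pos: [0.4747, -0.1926, 0.2091]
tool_rot: [[0.0, -0.216, 0.976], [0.0, 0.976, 0.216], [-1.0, 0.0, 0.0]]
ft_force: [0.5, 0.1, 0.5]
width: 0.592
```

Run:
```python
from h import *
from cell import *
import cv2
s=read_state();print(s['t'],bay(s),s['ft_force'])
a=camera('scene')[140:270,170:310];t=camera('top')[110:250,160:345]
f=lambda i,w,h:cv2.resize(i,(w,h),interpolation=cv2.INTER_CUBIC)
cv2.imwrite('pics/s5.png',cv2.cvtColor(np.hstack([f(a,400,371),f(t,400,371)]),cv2.COLOR_RGB2BGR))
```

```text
9.4 [-160.6  173.1  192.1] [0.52360484 0.0669938  0.47217906]
```

View pics/s5.png

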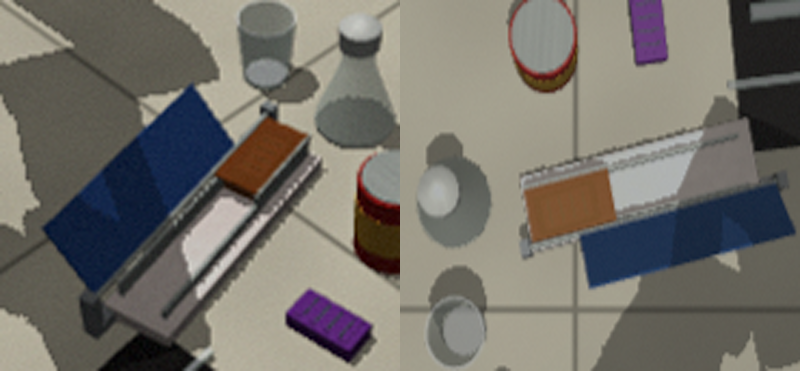

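The cover is shut and level at about (262,157) left and (570,205) right. The lead-in is empty, the carrier outline shows faintly under the cover, and the bystanders stand where they were. Handing in.

```bash
python3 -c "
from cell import *
print(close_job())"
```

```text
the job is handed in; nothing more can be done
None
```

The small green carrier is in the bay and the amber cover has shut behind it. I handed the job in at about 9.4 s of the 38 s allowed.

- **Opening:** One fingertip pressed the blue plate down to about 24 mm above the bench. That held the cover open at about 1.38 rad, judged from the wrist picture.
- **Push:** The other fingertip pushed the carrier along the track until it met the stop. The push force rose to about 17 N within 1–2 mm of the expected place. A wrist picture showed the carrier flush with the stop and parallel to it.
- **Closing:** I backed the finger out of the track with the plate still held, then lifted and moved clear.

**Last checks:** The final pictures show the cover level, the lead-in empty, and the flask, tin and beaker apparently unmoved; I judged that by eye and did not measure it. The force on the tool was back to about zero. The carrier was last seen plainly before the cover closed; after that only its outline shows through the cover.

The bay position I fitted from the pictures was about 2 mm off in places, and its height came out about 3 mm low. The wrist view agreed with it to about 2 mm, and no check failed.

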